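# Load the lubricant tins into the bench rack and close its cover

### The arm

A 7-joint arm with a two-finger parallel gripper is mounted at the origin on the work surface. World frame = base frame: x ahead of the robot, y to its left, z up, the work surface at z = 0. Lengths are in m, angles in rad, forces in N, time in s.
With the tool pointing down it reaches from about 0.35 to 0.9 m from the base axis. Payload 7.2 kg.
Tool frame: the origin (TCP) lies midway between the tips of the shut fingers; the grasp point (between the pads) lies 19 mm behind it (grasp_offset is the distance from the TCP to the grasp point, in m); z points along the fingers, y is the direction in which the jaws open and shut (so a half turn about z gives the same grasp; the last joint's range is limited). The gripper opens to 85 mm and grips with 20 to 120 N. Pads are 22 mm wide; open, the fingers measure 114 mm over their backs; the gripper's body (76 mm by 85 mm) begins 54 mm behind the grasp point. The pads swing forward as they close: fully open they stand 13 mm farther back than shut.
Start: joints at [-1.327, 0.411, -0.013, 1.596, 0.006, 1.134, -0.082], TCP at [0.192, 0.595, 0.231] pointing down, gripper open.
Joint ranges: [-2.95, 2.95], [-0.29, 1.99], [-1.47, 1.44], [0.14, 2.54], [-1.03, 4.17], [0.13, 1.85], [-2.86, 2.86]. Speed limits (rad/s): [2.39, 2.39, 3.01, 3.01, 3.14, 3.14, 3.14].

### API

Orientations are given as a 3x3 rotation matrix whose columns are the frame's x, y, z axes.
In Python, from plant import * gives the robot as it stands. Calls block until the motion is done:
- move_ptp(position, orientation): joint-space move of the TCP to a pose.
- line_to(position, rot=None, speed=0.15): straight line of the TCP; rot=None keeps the orientation; speed is the mean speed in m/s.
- move_joints(angles): joint-space move.
- gripper_open() and close(squeeze=None): open the fingers fully, or close them until they stop; squeeze is the grip in N (None keeps the last).
- hold(seconds).
- ik(position, orientation): joint angles nearest the present ones, or None.
- get_image(name): name is "scene" or "top"; returns a dict with "color" (480x640x3 uint8, red, green, blue), "depth" (480x640 float32, m along the optical axis (not along the pixel's ray), 0 where there is no reading), "fovy" (degrees; the focal length in pixels is half the picture's height over the tangent of half this angle, whatever the lens; pixels are square), "cx", "cy" (the principal point, pixels), "cam_to_world" (4x4, takes a point from camera to world coordinates). Camera axes: x right, y up, looking along -z (the intrinsics and any distortion apply to the point x, -y, -z); pixel columns grow to the right and rows downward; lengths in m; the calibration is good to about 2 mm. A picture is of the moment at which its call begins.
A pose or a line that the arm cannot do raises PlanningError and nothing moves.
- finish_job(): hands the job in, once; it reports no verdict.
Trained networks look in a picture, given as the dict that the camera call returned (one of the last four; its "shot" number tells which), for a name from the list of things; names that differ only in an ending like _2 or _b are one class to them, and where a whole thing is asked for, a point or a joint stands for the part that bears it (a point fixed in the world has none). Each returns a list of dicts, best first, with "score" (0 to 1); they miss things now and then, are a little off and sometimes report something else, mostly with a low value. They report only what shows in the picture. A call takes as long as a camera call. They do not tell look-alikes from the thing itself.
- recognise(picture, query): "xy" ([column, row] in pixels, amid what is visible of it).
- regions_of(picture, query): "mask" (480x640 bool, what is visible of it) and "xy" ([column, row] in pixels, amid what is visible of it).
Readings, each from a call of its own:
- read_time_s(): time.
- read_joint_pos(): joint angles.
- read_dq(): joint speeds.
- read_effort(): joint torques, N m.
- read_position(): TCP position.
- read_eef_rot(): TCP orientation.
- read_force(): force on the tool from outside, world axes, zero at the start.
- read_torque(): the same for the moment, N m.
- read_width(): opening from 0.0 (shut) to 1.0 (fully open).
Only numpy, scipy, OpenCV 4.12 (cv2) and the standard library are available. Lean on these libraries where they do the work, as an engineer would, in place of code of your own. Each camera call takes 0.05 s, during which the arm holds its last target. There are 200 camera calls.

### The job

Load the three small metal tins into the rack: stand them upright between the guide rails in single file, the tallest farthest in, then the middle one, then the shortest nearest the mouth, pushing the row in under the hood until you feel it come up against the hidden sprung end stop, and press it gently home there for a moment. Then slide the rack's clear cover all the way shut over the loading port, and leave everything else on the bench where it is, with no tin knocked over.

Things in the scene. Friction and masses are not known exactly. Their poses are not given: they have to be found in the camera images.
- rack: fixed rack. Origin on the bench at the centre of the lane's mouth; x runs into the lane (roughly to the robot's left), y across it (roughly towards the robot), z up. Guide rails 20 mm high, 4 mm thick, 46 mm apart inside, x = 0 to 245 mm; equally high flares widen the mouth to 77 mm at x = -37 mm. Floor: the bench. x = 0 to 88 mm is the loading port, open from above.
- hood_edge (a point): middle of the hood's front edge, underside of its roof: rack x = 88 mm, 118 mm above the bench. The hood covers the lane from there to x = 245 mm: clear roof 5 mm thick, side walls out to y = +-31 mm, cover channels on top out to +-46 mm. To push the last tin home beneath hood, cover and handle the tool must lean 25 to 45 degrees, fingertips towards the hood.
- stop_zone (a point): on the bench at rack x = 200 mm, middle of the end stop's range: clamped in the hood, its rubber pad's face 190 to 210 mm in from the mouth, different each time and not told. A row of three begins 70 to 90 mm in when it just touches. The pad is sprung: 0.67 mm per N, 10 mm in all, then solid. Push till the tool feels 10 to 14 N (the tins' drag takes up to 5 N of it); 25 N on it is too much.
- cover (a joint): travel of the flat clear cover, m: 0 = fully open (stowed over the hood), 0.085 = fully shut over the loading port; starts at 0 to 0.015 and grows as it is pulled towards the mouth (rack -x). 117 x 80 x 5 mm, underside 124 mm and top 129 mm above the bench, front edge at rack x = 88 mm minus this value. About 3 N of friction; stays where it is left.
- cover_handle (a point): centre of the cover's upright black handle, a flat bar 44 mm along rack y, 10 mm along rack x and 32 mm high on top of the cover, 20 mm behind the cover's front edge; this point is 145 mm above the bench, the handle's top is 161 mm above it.
- tin_tall: bare metal tin, upright cylinder 40 mm in diameter, 92 mm high in all (metal body 82 mm, then a black cap 22 mm wide, 10 mm high), about 140 g. The tallest of three. Origin: centre of its underside; z up.
- tin_mid: bare metal tin, upright cylinder 40 mm in diameter, 76 mm high in all (metal body 66 mm, then a black cap 22 mm wide, 10 mm high), about 120 g. The middle-sized of three. Origin: centre of its underside; z up.
- tin_short: bare metal tin, upright cylinder 40 mm in diameter, 60 mm high in all (metal body 50 mm, then a black cap 22 mm wide, 10 mm high), about 100 g. The shortest of three. Origin: centre of its underside; z up.
- oil_bottle: bystander: white bottle, 66 mm in diameter, 150 mm high; origin under its centre.
- parts_bowl: bystander: steel bowl, 90 mm across the rim, 40 mm high; origin under its centre.
- screwdriver: bystander: screwdriver lying flat along its x axis; origin under its middle.
- spanner: bystander: spanner lying flat along its x axis; origin under its middle.
- grease_jar: bystander: squat jar 64 mm in diameter, 50 mm high; origin under its centre.
- bearing: bystander: steel bearing ring lying flat, 52 mm across, 15 mm high; origin under its centre.
- wood_block: bystander: wooden block 60 x 40 x 30 mm; origin under its centre.
Not all that is in view belongs to the job. What is shaped like the tin_short but red or yellow is not meant.

How it is judged:
On the way, in this order (a step that is already met when the one before it is completed fails the run):
1. the tallest tin is in the lane, upright between the rails, more than 75 mm in from the mouth (x of tin_tall in the frame of rack above 0.075 m and y of tin_tall in the frame of rack between -0.008 and 0.008 m and angle between tin_tall's own z axis and vertical below 0.15 rad and z of tin_tall in the frame of rack below 0.006 m), for 0.1 s.
2. the middle tin has followed it, upright, more than 75 mm in (x of tin_mid in the frame of rack above 0.075 m and y of tin_mid in the frame of rack between -0.008 and 0.008 m and angle between tin_mid's own z axis and vertical below 0.15 rad and z of tin_mid in the frame of rack below 0.006 m), for 0.1 s.
3. the row of three is closed up and the tallest tin is pressed on the end stop with more than 3 N (contact force between tin_tall and rack above 3 N and x of tin_short in the frame of rack above 0.075 m and y of tin_short in the frame of rack between -0.008 and 0.008 m and angle between tin_short's own z axis and vertical below 0.15 rad and z of tin_short in the frame of rack below 0.006 m and horizontal distance between tin_tall and tin_mid below 0.043 m and horizontal distance between tin_mid and tin_short below 0.043 m), for 0.2 s.
4. the cover is slid fully shut (within 4 mm) (value of joint cover above 0.081 m), for 0.2 s.
At the end, for the whole second after the job is handed in: Tins at rest, upright (0.15 rad) on the bench, within 8 mm of the lane centre line: tallest over 160 mm in from the mouth, then the middle one (over 120 mm), then the shortest (over 80 mm), gaps at most 3 mm; cover shut to within 4 mm (joint above 0.081) (x of tin_tall in the frame of rack above 0.16 m and y of tin_tall in the frame of rack between -0.008 and 0.008 m and angle between each of tin_tall, tin_mid, tin_short's own z axis and vertical below 0.15 rad and z of each of tin_tall, tin_mid, tin_short in the frame of rack below 0.006 m and x of tin_mid in the frame of rack above 0.12 m and y of tin_mid in the frame of rack between -0.008 and 0.008 m and x of tin_short in the frame of rack above 0.08 m and y of tin_short in the frame of rack between -0.008 and 0.008 m and horizontal distance between tin_tall and tin_mid below 0.043 m and horizontal distance between tin_mid and tin_short below 0.043 m and value of joint cover above 0.081 m and linear speed of each of tin_tall, tin_mid, tin_short below 0.02 m/s); the robot touches nothing.
It fails at once if a tin is knocked over (angle between any of tin_tall, tin_mid, tin_short's own z axis and vertical above 0.6 rad).
It fails at once if the row is rammed: over 25 N between the tallest tin and the rack, deep in the lane (contact force between tin_tall and rack above 25 N and x of tin_tall in the frame of rack above 0.15 m).
It fails at once if another thing on the bench is moved by more than 30 mm (distance of any of oil_bottle, parts_bowl, screwdriver, spanner, grease_jar, bearing, wood_block from where it was at the start of the episode above 0.03 m).
It also fails if it takes over 72 s, if anything falls off the work surface, if the arm or the gripper's body presses on something with over 40 N, if the wrist force passes 120 N, or if a joint passes its speed limit or range.

## Working session

There is one attempt and no reset: what is moved stays moved. The work goes in short steps, each a Python script; the robot and the scene stay as the last script left them, time stands still between calls to the robot, and variables do not carry over. Pictures are saved under pics/ and viewed, about 8 in all and at most 12, crops included, and the job is handed in when it is done.

```bash
ls; mkdir -p pics; cat > h.py <<'E'
from plant import *
import numpy as np, cv2
def unproj(im,uv,depth):
    f=240/np.tan(np.radians(im["fovy"])/2); uv=np.asarray(uv,float); depth=np.asarray(depth,float)
    p=np.stack([(uv[...,0]-im["cx"])/f*depth,-(uv[...,1]-im["cy"])/f*depth,-depth,np.ones_like(depth)],-1)
    return (p@im["cam_to_world"].T)[...,:3]
def proj(im,P):
    f=240/np.tan(np.radians(im["fovy"])/2); q=np.linalg.inv(im["cam_to_world"])@np.append(P,1)
    return np.array([im["cx"]+f*q[0]/-q[2], im["cy"]+f*q[1]/q[2]])
def cloud(im):
    v,u=np.mgrid[0:480,0:640]; return unproj(im,np.stack([u,v],-1),im["depth"])
def save(im,n): cv2.imwrite(f"pics/{n}.png",im["color"][...,::-1])
E
python3 - <<'E'
from h import *
for n in("scene","top"):
    im=get_image(n); save(im,n+"0"); print(n,{k:im[k] for k in im if k not in("color","depth")})
    C=cloud(im)
    for q in("rack","hood_edge","stop_zone","cover","cover_handle","tin_tall","tin_mid","tin_short","oil_bottle","parts_bowl","grease_jar","wood_block","bearing","screwdriver","spanner"):
        for r in regions_of(im,q)[:4]:
            if r["score"]<.3: continue
            P=C[r["mask"]&(im["depth"]>0)]
            if len(P)==0: print(q,'nodepth',r["xy"]);continue
            print(q,round(r["score"],2),np.round(r["xy"]),r["mask"].sum(),np.round(np.median(P,0),3),"lo",np.round(np.percentile(P,3,0),3),"hi",np.round(np.percentile(P,97,0),3), im["color"][r["mask"]].mean(0).astype(int))
print(read_time_s())
E
```

```text
pics
scene {'fovy': 42.26098537616451, 'cx': 314.1145668686753, 'cy': 237.99439607911594, 'cam_to_world': array([[ 7.58021001e-01, -3.86008806e-01,  5.25738874e-01,
         1.16229731e+00],
       [ 6.52230145e-01,  4.48635535e-01, -6.11000814e-01,
        -6.97526221e-01],
       [-1.34462924e-05,  8.06054191e-01,  5.91841737e-01,
         7.38070385e-01],
       [ 0.00000000e+00,  0.00000000e+00,  0.00000000e+00,
         1.00000000e+00]]), 'shot': 1}
rack 0.61 [383. 217.] 7286 [0.645 0.104 0.078] lo [ 0.573 -0.019  0.   ] hi [0.684 0.217 0.143] [114 109 101]
rack 0.51 [246. 246.] 1101 [ 0.46  -0.078  0.037] lo [ 0.425 -0.097  0.003] hi [ 0.478 -0.045  0.051] [132 124 112]
hood_edge 0.57 [382. 218.] 7342 [0.644 0.104 0.079] lo [ 0.573 -0.021  0.   ] hi [0.684 0.217 0.143] [114 110 102]
stop_zone 0.82 [385. 221.] 7481 [0.644 0.103 0.077] lo [ 0.571 -0.022  0.   ] hi [0.685 0.217 0.143] [114 110 102]
stop_zone 0.57 [324. 222.] 481 [0.493 0.117 0.006] lo [ 0.473  0.055 -0.   ] hi [0.505 0.203 0.009] [164 153 137]
stop_zone 0.56 [234. 377.] 1402 [ 0.67  -0.304  0.028] lo [ 0.641 -0.33
[... 4502 characters left out ...]
0.6 [276. 179.] 1524 [ 0.735 -0.002  0.02 ] lo [ 0.691 -0.041  0.004] hi [0.766 0.035 0.042] [141 129 116]
grease_jar 0.72 [310. 328.] 838 [ 0.443 -0.069  0.05 ] lo [ 0.417 -0.096  0.021] hi [ 0.47  -0.045  0.054] [190 181 165]
wood_block 0.64 [426. 218.] 727 [ 0.655 -0.3    0.03 ] lo [ 0.636 -0.329  0.008] hi [ 0.677 -0.272  0.034] [185 146  85]
bearing 0.89 [336. 265.] 431 [ 0.572 -0.118  0.015] lo [ 0.55  -0.14   0.009] hi [ 0.596 -0.097  0.019] [184 170 153]
screwdriver 0.8 [376. 197.] 683 [ 0.698 -0.205  0.023] lo [ 0.678 -0.257  0.013] hi [ 0.725 -0.116  0.028] [185  62  52]
spanner 0.84 [195. 299.] 860 [0.489 0.148 0.008] lo [0.472 0.056 0.004] hi [0.513 0.221 0.011] [195 185 168]
1.6
```

View pics/scene0.png

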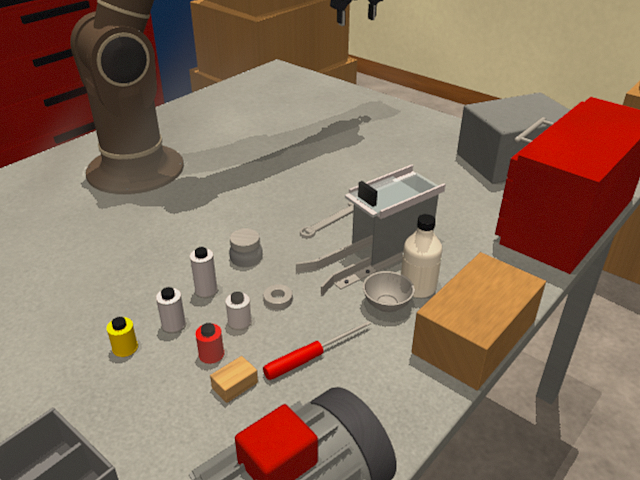

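View pics/top0.png

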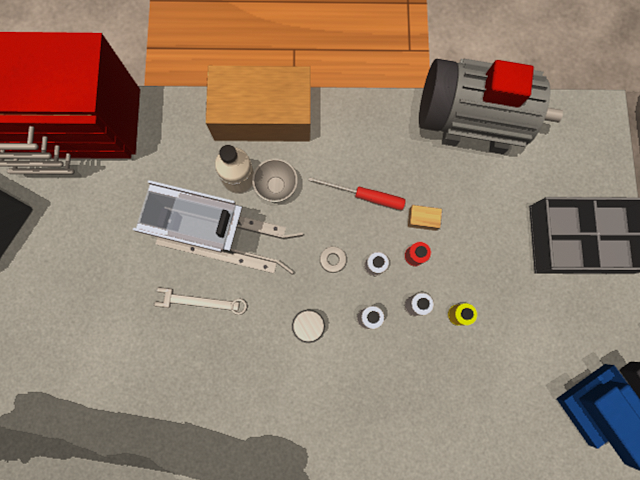

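The two images show the metal tins at top (373,316) tall, (422,303) mid and (377,262) short. The rack runs from its mouth at about (290,250) left to (145,210), and the handle is at (223,223). The bearing at (333,259) and bowl at (275,182) are near the mouth. Next I fit the rack pose.

```bash
cat > pose.py <<'E'
from h import *
from scipy.optimize import least_squares
ims=[get_image(n) for n in("top","scene")]
out={}
for im in ims:
    C=cloud(im); ok=(im["depth"]>0)
    r=[r for r in regions_of(im,"rack")][0]
    m=cv2.dilate(r["mask"].astype(np.uint8),np.ones((9,9)))>0
    P=C[m&ok]
    H=P[(P[:,2]>.122)&(P[:,2]<.15)]
    rect=cv2.minAreaRect((H[:,:2]*1000).astype(np.float32)); print("chan rect",rect, "zmax hist",np.round(np.percentile(H[:,2],[5,50,95]),3))
    R=P[(P[:,2]>.013)&(P[:,2]<.023)&(P[:,1]<.06)]
    print("rails n",len(R))
    Hd=P[(P[:,2]>.150)]; print("handle",np.round(Hd.mean(0),4),len(Hd),cv2.minAreaRect((Hd[:,:2]*1000).astype(np.float32)))
    np.save(f"pics/rails{im['shot']%2}.npy",R)
    # grouping of rails: rotate to rect direction
    ang=np.radians(76.0)
    for deg in (70,74,76,78,80,82):
        a=np.radians(deg); n=np.array([-np.sin(a),np.cos(a)]); s=R[:,:2]@n
        h=np.histogram(s,bins=np.arange(s.min(),s.max()+.004,.004)); print(deg,round(s.min(),3),h[0])
E
python3 pose.py
python3 - <<'E'
import cv2
a=cv2.imread('pics/top0.png')[160:320,120:320]
cv2.imwrite('pics/c1.png',cv2.resize(a,None,fx=4,fy=3.75*1.0,interpolation=2))
E
```

```text
chan rect ((631.2353515625, 141.5040283203125), (171.94802856445312, 92.60271453857422), 76.36297607421875) zmax hist [0.123 0.129 0.135]
rails n 271
handle [0.6145 0.0773 0.1603] 181 ((615.47314453125, 77.67020416259766), (10.888059616088867, 43.68340301513672), 76.5385513305664)
70 -0.606 [12  9  9 10 18 46 38  4  0  0  0  0  0  0  0  0  4 44 55 21  1]
74 -0.615 [12 10 13 19 72 20  0  0  0  0  0  0  0  0  0  0 45 53 13 13  1]
76 -0.619 [12 12 12 60 50  0  0  0  0  0  0  0  0  0  0 10 80 11 11 12  1]
78 -0.622 [12 12 40 82  0  0  0  0  0  0  0  0  0  0  0 49 42 11 11 10  2]
80 -0.625 [14 24 76 32  0  0  0  0  0  0  0  0  0  0 23 56 16  9  9 10  2]
82 -0.626 [20 56 60 10  0  0  0  0  0  0  0  0  0 15 43 30  8 10  8  9  2]
chan rect ((674.4163818359375, 134.7276611328125), (174.92196655273438, 182.2101287841797), 77.06619262695312) zmax hist [0.123 0.128 0.144]
rails n 402
handle [0.6397 0.0777 0.1562] 185 ((675.9224853515625, 76.00068664550781), (27.67938232421875, 158.51300048828125), 88.36249542236328)
70 -0.609 [12 17  9 13 30 56 56 11  0  0  0  0  0  0  0  0  8 66 83 33  7  1]
74 -0.619 [ 14  16  15  24 104  31   0   0   0   0   0   0   0   0   0   0  67  78
  27  18   7   1]
76 -0.623 [ 17  15  19  94  55   4   0   0   0   0   0   0   0   0   0  20 100  34
  19  17   7   1]
78 -0.626 [ 18  18  54 101  13   0   0   0   0   0   0   0   0   0   2  79  54  23
  16  18   5   1]
80 -0.628 [ 18  38 105  40   3   0   0   0   0   0   0   0   0   2  33  81  24  20
  18  14   5   1]
82 -0.63 [40 79 66 19  0  0  0  0  0  0  0  0  0 22 65 42 17 19 17 11  4  1]
```

View pics/c1.png

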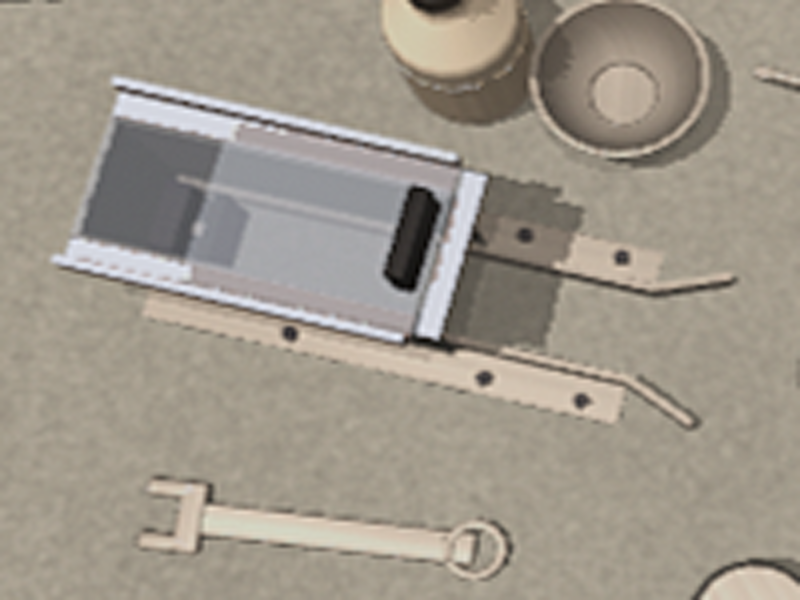

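The crop shows the rails, cover, handle and hood clearly. Channels and handle agree on a yaw of about 76.4° and a centre line within 0.2 mm. I'll refine with the rails, get tin centres and check reachability.

```bash
cat >> h.py <<'E'
YAW=np.radians(76.4); U=np.array([np.cos(YAW),np.sin(YAW),0]); V=np.array([-np.sin(YAW),np.cos(YAW),0])
O=np.array([.5924,-.0128,0])
def rk(x,y,z): return O+x*U+y*V+np.array([0,0,z])
def to_rk(p): d=np.asarray(p)-O; return np.array([d@U,d@V,d[2]])
SG=1
def rot(tilt=0):
    t=np.radians(tilt); z=np.sin(t)*U-np.cos(t)*np.array([0,0,1]); y=SG*V
    return np.stack([np.cross(y,z),y,z],1)
E
cat > chk.py <<'E'
from h import *
import h
im=get_image("top"); C=cloud(im); A=C.reshape(-1,3)[(im["depth"]>0).ravel()]
d=A-O; X=d@U;Y=d@V;Z=d[:,2]
m=(Z>.016)&(Z<.023)&(X>.005)&(X<.068)&(abs(Y)<.04)
for s in(1,-1):
    k=m&(Y*s>0); print("rail",s,np.polyfit(X[k],Y[k],1),k.sum(),np.round(np.percentile(Y[k],[5,50,95]),4))
m=(Z>.012)&(Z<.023)&(abs(Y)<.045)&(X<.06); print("flare xmin",np.sort(X[m&(X>-.06)])[:5], )
for s in(1,-1):
    k=m&(Y*s>0)&(X<-.028)&(X>-.05); print("flare end",s,np.round([X[k].min(),Y[k].mean()],4))
m=(Z>.15)&(abs(Y)<.04)&(X>.05)&(X<.13); print("handle",X[m].mean(),Y[m].mean())
m=(Z>.12)&(abs(Y)<.05)&(X<.26)&(X>.05); print("hood x",np.percentile(X[m],[.5,99.5]))
for n,(x,y),h in(("tall",(.463,-.185),.092),("mid",(.485,-.277),.076),("short",(.562,-.201),.060)):
    m=(np.hypot(A[:,0]-x,A[:,1]-y)<.032)
    b=m&(A[:,2]>h-.013)&(abs(A[:,2]-h)>0)
    q=A[m&(A[:,2]>h-.016)]; cap=A[m&(A[:,2]>h-.004)]
    print(n,np.round(cv2.minEnclosingCircle((q[:,:2]*1000).astype(np.float32)),1) if 0 else cv2.minEnclosingCircle((q[:,:2]*1000).astype(np.float32)),"cap",cv2.minEnclosingCircle((cap[:,:2]*1000).astype(np.float32)),cap[:,2].max())
print(read_eef_rot().round(2))
for sg in(1,-1):
    h.SG=sg
    for p,t in((np.array([.463,-.185,.25]),0),(np.array([.485,-.277,.03]),0),(rk(.025,0,.06),0),(rk(-.05,0,.02),45),(rk(.09,0,.02),45),(rk(.13,0,.145),0),(rk(.03,0,.145),0)):
        q=ik(p,rot(t)); print(sg,np.round(p,3),t,None if q is None else np.round(q,2))
E
python3 chk.py
```

```text
rail 1 [3.64209594e-05 2.38507865e-02] 64 [0.022  0.0238 0.0256]
rail -1 [ 0.00078348 -0.02588552] 70 [-0.0282 -0.0259 -0.0238]
flare xmin [-0.03712527 -0.03691535 -0.03608044 -0.03569791 -0.03540277]
flare end 1 [-0.0371  0.0376]
flare end -1 [-0.0361 -0.0387]
handle 0.09267767401615759 -0.00026735260712622483
hood x [0.07391355 0.24415814]
tall ((459.26043701171875, -185.10250854492188), 20.332231521606445) cap ((459.28680419921875, -184.87319946289062), 10.868804931640625) 0.09545418018534069
mid ((483.99749755859375, -279.47540283203125), 20.33381462097168) cap ((484.1472473144531, -278.9200744628906), 10.945265769958496) 0.0805553771198716
short ((562.920654296875, -201.8671875), 20.42567253112793) cap ((562.8448486328125, -201.43081665039062), 10.837357521057129) 0.06363624325376538
[[-0.95  0.31  0.  ]
 [ 0.31  0.95  0.  ]
 [ 0.    0.   -1.  ]]Traceback (most recent call last):
  File "chk.py", line 20, in <module>
    h.SG=sg
    ^^^^
AttributeError: 'float' object has no attribute 'SG' and no __dict__ for setting new attributes
```

```bash
sed -i 's/^O=.*/O=np.array([.5924,-.0128,0])-.001*V/' h.py
cat > chk2.py <<'E'
from h import *
import h as hh
for sg in(1,-1):
    hh.SG=sg
    for p,t in((np.array([.46,-.185,.25]),0),(np.array([.485,-.279,.03]),0),(rk(.025,0,.06),0),(rk(-.08,0,.10),45),(rk(-.05,0,.02),45),(rk(.09,0,.02),45),(rk(.13,0,.25),0),(rk(.13,0,.145),0),(rk(.03,0,.145),0)):
        q=ik(p,rot(t)); print(sg,np.round(p,3),t,None if q is None else np.round(q,2))
print(read_time_s())
E
python3 chk2.py
```

```text
1 [ 0.46  -0.185  0.25 ] 0 [-0.72  0.36  1.28  1.93 -0.38  1.14 -2.66]
1 [ 0.485 -0.279  0.03 ] 0 [-0.26  0.83  1.03  1.97 -0.92  0.91 -2.11]
1 [0.599 0.011 0.06 ] 0 [-0.1   0.56 -0.    1.81  0.    0.77  2.8 ]
1 [ 0.575 -0.091  0.1  ] 45 [ 0.35  0.68  0.19  1.81 -0.96  1.19 -2.23]
1 [ 0.582 -0.062  0.02 ] 45 [ 0.45  0.79 -0.01  1.83 -0.96  0.99 -2.19]
1 [0.615 0.074 0.02 ] 45 [ 1.03  1.35 -1.36  1.84  0.78  0.71  2.5 ]
1 [0.624 0.113 0.25 ] 0 [-0.3   0.41  0.06  1.55 -0.03  1.18  2.67]
1 [0.624 0.113 0.145] 0 [-0.24  0.51 -0.03  1.66  0.02  0.97  2.63]
1 [0.6   0.016 0.145] 0 [-0.19  0.45  0.11  1.76 -0.06  0.93  2.85]
-1 [ 0.46  -0.185  0.25 ] 0 [-0.64  0.29  1.15  1.93 -0.29  1.11  0.38]
-1 [ 0.485 -0.279  0.03 ] 0 [ 0.06  0.6   0.5   1.96 -0.44  0.69  0.6 ]
-1 [0.599 0.011 0.06 ] 0 [-0.54  0.64  0.63  1.85 -0.5   0.82  0.1 ]
-1 [ 0.575 -0.091  0.1  ] 45 [ 0.35  0.68  0.19  1.81 -0.96  1.19  0.91]
-1 [ 0.582 -0.062  0.02 ] 45 [ 0.45  0.79 -0.01  1.83 -0.96  0.99  0.95]
-1 [0.615 0.074 0.02 ] 45 [ 0.36  0.78 -0.21  1.88 -1.02  0.77  0.83]
-1 [0.624 0.113 0.25 ] 0 [-0.73  0.47  0.68  1.58 -0.31  1.2  -0.22]
-1 [0.624 0.113 0.145] 0 [-0.71  0.58  0.66  1.7  -0.41  1.01 -0.14]
-1 [0.6   0.016 0.145] 0 [-0.59  0.53  0.68  1.78 -0.39  0.97  0.01]
1.85
```

```bash
sed -i 's/^SG=1/SG=-1/' h.py; cat >> h.py <<'E'
def pick(xy,zt,lift=.085):
    p=np.array([*xy,zt])
    move_ptp(p+[0,0,.12 if zt+.12>.15 else .15-zt],rot()); line_to(p,speed=.2)
    close(30); print("width",read_width()); line_to(p+[0,0,lift],speed=.2)
def place(zt,xin=.025):
    q=rk(-.03,0,zt+.05); line_to(np.array([q[0],q[1],read_position()[2]]),speed=.25)
    line_to(rk(-.03,0,zt+.0015),speed=.15); f0=read_force()
    line_to(rk(xin,0,zt+.0015),speed=.06); f=read_force()-f0
    print("drag F rack",[round(float(f@a),1) for a in(U,V)],"y",to_rk(read_position()).round(4)); 
def release(zt,up=.11):
    gripper_open(); p=read_position(); line_to(p+[0,0,up],speed=.25)
T=38; PZ=.02
def behind():
    close(30); move_ptp(rk(-.09,0,.11),rot(T)); line_to(rk(-.05,0,PZ),speed=.2)
E
python3 - <<'E'
from h import *
move_ptp([.46,-.185,.26],rot()); print(read_time_s())
pick((.4595,-.185),.045); place(.045); print(read_time_s())
im=get_image("scene"); save(im,"s1")
E
```

```text
4.75
width 0.4603592429375325
drag F rack [-0.8, -0.7] y [ 0.0244 -0.      0.0465]
9.7083
```

View pics/s1.png

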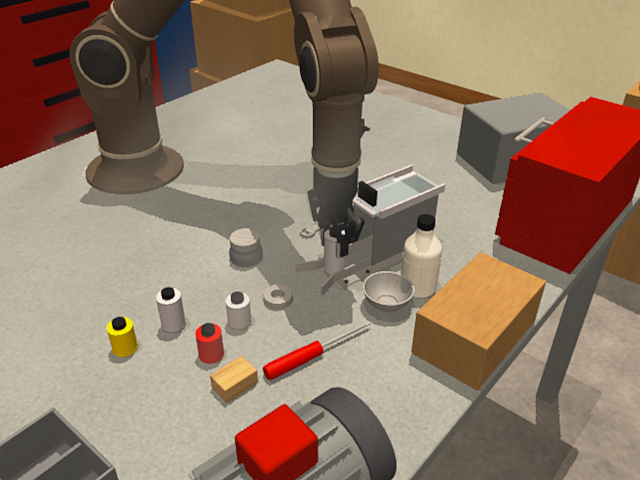

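The picture shows the tall tin held upright between the rails at (335,250), with the drag forces small. Now I release it and push it in.

```bash
cat >> h.py <<'E'
def push(x0,x1):
    f0=read_force(); line_to(rk(x0,0,PZ),speed=.15)
    for x in np.arange(x0,x1+.001,.012):
        line_to(rk(x,0,PZ),speed=.06)
        f=read_force()-f0; print(round(x,3),[round(float(f@a),1) for a in(U,V)],end=" ")
    print("at",to_rk(read_position()).round(4))
def back(): line_to(rk(-.05,0,PZ),speed=.2); line_to(rk(-.08,0,.14),speed=.25)
E
python3 - <<'E'
from h import *
release(.045); behind(); push(-.02,.057); back(); print(read_time_s())
im=get_image("scene"); save(im,"s2")
C=cloud(im)
for r in regions_of(im,"tin_tall")[:3]:
    P=C[r["mask"]&(im["depth"]>0)]; P=P[P[:,2]>.03]; print(r["score"],np.round(r["xy"]),[to_rk(a).round(3) for a in np.percentile(P,[5,50,95],axis=0)] )
cv2.imwrite("pics/s2c.png",cv2.resize(im["color"][140:340,240:480,::-1],None,fx=3,fy=3))
E
```

```text
-0.02 [-0.5, -0.1] -0.008 [0.5, -0.4] 0.004 [-0.0, -0.2] 0.016 [0.5, -0.1] 0.028 [0.6, -0.5] 0.04 [-0.3, 0.3] 0.052 [-0.1, 0.4] at [0.0528 0.0002 0.0201]
17.2917
0.82 [357. 238.] [array([0.059, 0.007, 0.034]), array([ 0.073, -0.01 ,  0.067]), array([ 0.094, -0.017,  0.091])]Traceback (most recent call last):
  File "<stdin>", line 6, in <module>
    return _quantile_unchecked(
        a, q, axis, out, overwrite_input, method, keepdims, weights)
    return _ureduce(a,
                    func=_quantile_ureduce_func,
    ...<5 lines>...
                    overwrite_input=overwrite_input,
                    method=method)
    r = func(a, **kwargs)
    result = _quantile(arr,
                       quantiles=q,
    ...<2 lines>...
                       out=out,
                       weights=wgt)
    slices_having_nans = np.isnan(arr[-1, ...])
                                  ~~~^^^^^^^^^
IndexError: index -1 is out of bounds for axis 0 with size 0
```

```bash
python3 - <<'E'
from h import *
for n in ("scene","top"):
    im=get_image(n); C=cloud(im).reshape(-1,3); d=(C-O); X=d@U;Y=d@V;Z=d[:,2]
    for lo,hi in((.085,.1),(.04,.08)):
        k=(Z>lo)&(Z<hi)&(abs(Y)<.03)&(X>.02)&(X<.13); print(n,lo,k.sum(),np.percentile(X[k],[2,50,98]).round(3) if k.any() else 0,np.percentile(Y[k],[2,50,98]).round(3) if k.any() else 0)
    if n=="scene": cv2.imwrite("pics/s2c.png",cv2.resize(im["color"][140:340,240:480,::-1],None,fx=3,fy=3))
print(read_time_s())
E
```

```text
scene 0.085 135 [0.07  0.085 0.11 ] [-0.01   0.002  0.028]
scene 0.04 459 [0.061 0.072 0.128] [-0.02  -0.011  0.028]
top 0.085 86 [0.061 0.074 0.079] [-0.011  0.002  0.015]
top 0.04 91 [0.058 0.063 0.084] [-0.007  0.015  0.022]
17.4917
```

View pics/s2c.png

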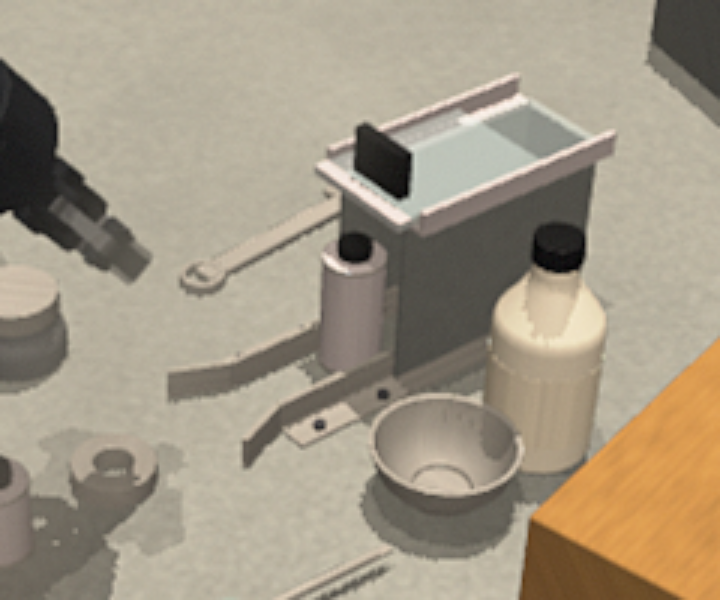

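The tall tin stands upright between the rails with its centre about 80 mm in. Next is the middle tin.

```bash
python3 - <<'E'
from h import *
gripper_open(); pick((.484,-.279),.035); place(.035,.02); release(.035); print(read_time_s()); behind(); push(-.02,.053); back(); print(read_time_s())
im=get_image("scene"); cv2.imwrite("pics/s3c.png",cv2.resize(im["color"][140:340,240:480,::-1],None,fx=3,fy=3))
C=cloud(im).reshape(-1,3); d=(C-O); X=d@U;Y=d@V;Z=d[:,2]
for lo,hi in((.069,.08),(.03,.06)):
    k=(Z>lo)&(Z<hi)&(abs(Y)<.022)&(X>.02)&(X<.11); print(lo,k.sum(),np.percentile(X[k],[2,50,98]).round(3))
E
```

```text
width 0.4578689380103443
drag F rack [0.2, -0.7] y [ 0.0194 -0.      0.0365]
24.875
-0.02 [0.6, 0.5] -0.008 [1.4, 0.2] 0.004 [0.2, 0.2] 0.016 [0.6, 0.8] 0.028 [0.9, 1.0] 0.04 [1.1, 1.6] 0.052 [0.5, 0.7] at [0.0529 0.0003 0.0201]
31.2333
0.069 135 [0.071 0.085 0.107]
0.03 332 [0.061 0.073 0.107]
```

View pics/s3c.png

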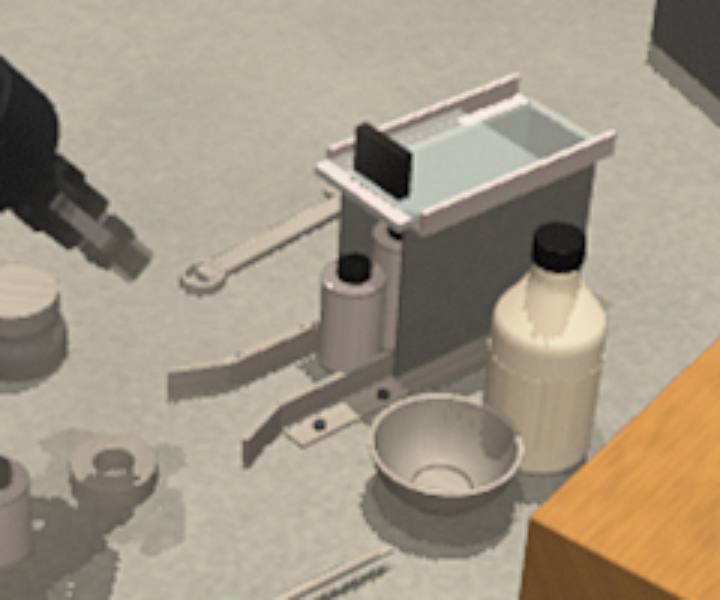

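```bash
python3 - <<'E'
from h import *
gripper_open(); pick((.5629,-.2016),.027); place(.027,.02); release(.027,.13); behind(); push(-.02,.041); print(read_time_s())
def fr():
    a=[]
    for _ in range(4): a.append(read_force()); hold(.01)
    return np.mean(a,0)
line_to(rk(.042,0,PZ),speed=.03)
f0=None; x=.042; base=fr(); L=[]
while x<.098:
    x+=.0015 if x<.058 else .001
    line_to(rk(x,0,PZ),speed=.02); F=-(fr()-base)@U; L.append((round(x*1000,1),round(float(F),1)))
    if F>11: break
print(L, read_time_s())
hold(.5); print("F held",-(fr()-base)@U,to_rk(read_position()).round(4))
im=get_image("scene"); cv2.imwrite("pics/s4c.png",cv2.resize(im["color"][140:340,240:480,::-1],None,fx=3,fy=3))
print(read_time_s())
E
```

```text
width 0.4565297288734953
drag F rack [0.5, -0.6] y [ 0.0194 -0.      0.0285]
-0.02 [-0.0, -0.3] -0.008 [-0.0, 0.6] 0.004 [-0.1, 1.1] 0.016 [-0.7, 0.4] 0.028 [0.3, 0.5] 0.04 [0.4, 1.3] at [0.041  0.0004 0.0201]
42.9
[(43.5, 1.3), (45.0, 1.4), (46.5, 1.0), (48.0, 1.2), (49.5, 1.3), (51.0, 1.1), (52.5, 0.8), (54.0, 0.9), (55.5, 1.1), (57.0, 1.2), (58.5, 1.5), (59.5, 1.3), (60.5, 1.1), (61.5, 1.4), (62.5, 1.3), (63.5, 0.9), (64.5, 1.5), (65.5, 1.4), (66.5, 1.3), (67.5, 1.1), (68.5, 1.5), (69.5, 1.1), (70.5, 1.2), (71.5, 1.6), (72.5, 1.2), (73.5, 1.5), (74.5, 1.5), (75.5, 1.6), (76.5, 1.4), (77.5, 1.2), (78.5, 0.7), (79.5, 1.8), (80.5, 1.0), (81.5, 1.0), (82.5, 0.6), (83.5, 1.6), (84.5, 2.2), (85.5, 4.2), (86.5, 4.7), (87.5, 5.5), (88.5, 6.9), (89.5, 7.8), (90.5, 8.7), (91.5, 10.1), (92.5, 11.5)] 55.9333
F held 10.749109141895655 [ 0.0901 -0.0011  0.0199]
56.5167
```

View pics/s4c.png

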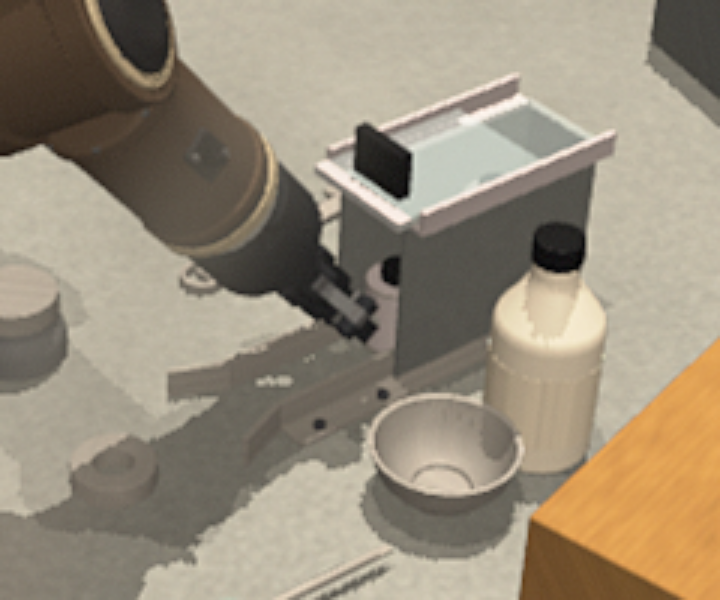

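Pressed home at about 10.7 N, with the sprung slope starting at about 84 mm. About 15 s remain, so I do the retreat and the cover in one go.

```bash
python3 - <<'E'
from h import *
p=to_rk(read_position())
line_to(rk(.080,0,PZ),speed=.03)
line_to(rk(-.05,0,.195),speed=.3)
t=read_time_s(); print(t)
move_ptp(rk(.132,0,.20),rot()); line_to(rk(.130,0,.143),speed=.2); print(read_time_s())
f0=read_force(); line_to(rk(.043,0,.143),speed=.12); print(read_time_s(),(read_force()-f0)@U)
x=.043
while x>.026:
    x-=.0015; line_to(rk(x,0,.143),speed=.04); F=(read_force()-f0)@U; print(round(x*1000,1),round(float(F),1),end=" ")
    if F>12: break
print(to_rk(read_position()).round(4),read_time_s())
line_to(rk(x+.012,0,.143),speed=.1); line_to(rk(x+.012,0,.20),speed=.25); print(read_time_s())
im=get_image("top"); save(im,"t5"); C=cloud(im).reshape(-1,3); d=C-O; X=d@U;Y=d@V;Z=d[:,2]
m=(Z>.152)&(Z<.168)&(abs(Y)<.03)&(X>-.01)&(X<.12); print(np.percentile(X[m],[2,50,98]) if m.any() else 0,m.sum())
im=get_image("scene"); cv2.imwrite("pics/s5c.png",cv2.resize(im["color"][140:340,240:480,::-1],None,fx=3,fy=3)); print(read_time_s())
E
```

```text
57.9583
59.3417
60.2167 -0.3294614372911803
41.5 0.6 40.0 5.7 38.5 8.3 37.0 12.3 [0.0415 0.0002 0.1429] 61.2167
61.8583
[0.01778618 0.02226054 0.02782258] 169
61.9583
```

View pics/s5c.png

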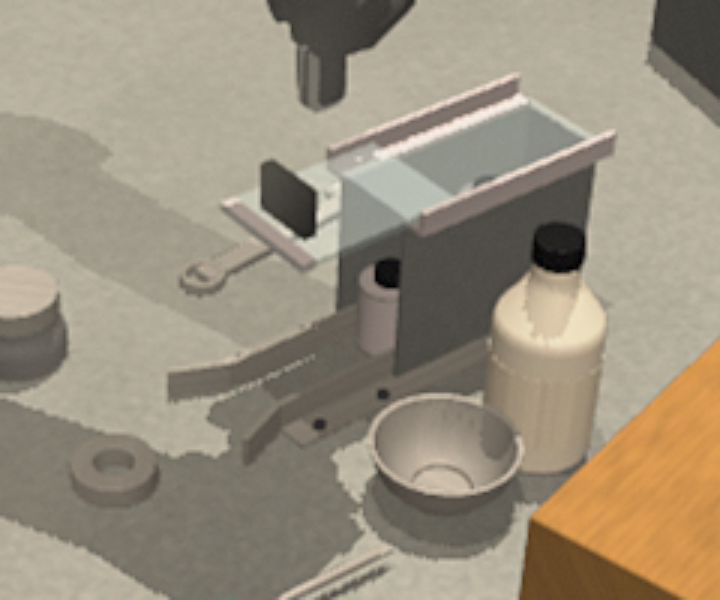

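```bash
python3 -c "
from plant import *
finish_job(); print(read_time_s())"
```

```text
the job is handed in; nothing more can be done
the job is handed in; nothing more can be done
```

I loaded the three metal tins in single file (tall, middle, short), pressed the row home on the sprung stop, shut the cover, and handed the job in at about 62 s.

- **Tall and middle tins:** After each push, the camera showed the tin standing upright between the rails, about 80 mm in.
- **Pressing home:** Drag was about 1.3 N. The force started to climb when the tool was about 84 mm in, and rose to 11.5 N, then held at 10.7 N for about 0.5 s. I then backed the tool off slowly.
- **Cover:** I pushed it from behind the handle until the force rose to about 12 N at the end of travel. Afterwards the handle measured 22 mm in from the mouth, which is about 85 mm of cover travel, so it is shut.
- **Last picture:** The short tin stood upright under the closed cover, the bystanders in view looked unmoved, and the gripper was clear of everything.

I did not measure the gaps between the tins after backing off; I relied on the spring keeping the row closed up. I also did not measure how far in each tin finally sits, or check the bystanders outside that last view. No check failed or disagreed; the only errors were in two of my own measuring scripts, and neither affected the robot.

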